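Slip a spectacle-side blank under the jig's sprung hold-down

TASK

Load the amber acetate blank into the filing jig: pick it up, push its end in under the red sprung hold-down arm so that the arm is forced up and back, and slide it along the yellow strip until it comes up to the steel end stop. Let go with the blank lying flat and straight on the strip and the arm bearing down on it; leave the blue and green blanks and the loupe where they are.

Things in the scene. Friction and masses are not known exactly. Their poses are not given: they have to be found in the camera images.
- amber_blank: the part to load: amber flat bar of acetate, 110 x 26 x 12 mm (x, y, z), about 50 g, the same end for end; origin at the centre of its underside, x along its length, z up. It starts lying flat on the worktop; grip it across its 26 mm width, near the end that stays outside the jig
- blue_blank: bystander: blue bar of the same size and frame, leave it alone
- green_blank: bystander: green bar of the same size and frame, leave it alone
- loupe: bystander: black watchmaker's loupe, 38 mm across, 30 mm high, origin at the centre of its underside; leave it alone
- jig: filing jig, fixed; origin on the worktop under its bed's centre, z up, x = push-in direction, open front to end stop. Foot plate 8 mm high, x -43 to +97 mm, 90 mm wide. Grey bed x -34 to +34 mm, 64 mm wide, top at z 24 mm, yellow strip 26 mm wide along its middle. Steel stop: face at x +34 mm, top at z 32 mm. Behind it the arm's hinge pin along y at x +64, z 38 mm; highest fixed part z 48 mm
- seat (a point): point fixed on the jig at x = -21 mm, y = 0, level with the top of the bed (24 mm above the worktop): where the centre of the blank's underside is when the blank is fully home; axes as the jig's. The blank then sticks out 42 mm over the bed's front edge, which leaves room for fingers beside and below that end
- hold_down (a joint): red hold-down arm, smooth, 24 mm wide: 0 = at rest on its limit, grows as its free end is forced up, to 0.9 rad. A spring presses it down with about 2 N at its nose. A blank pushed in along the bed (its top 36 mm above the worktop) runs under the sloping lip, wedges the arm up with a push of a few N and ends with the joint at about 0.13 rad
- nose (a point): lowest point of the arm's black round nose which bears on the part, on the jig's centre line; at rest at jig x = +8 mm, 29 mm above the worktop (5 mm above the bed). From it a red lip slopes up about 24 degrees towards the open front; its front edge is at jig x = -28 mm, underside there about 44 mm above the worktop

How it is judged (in metres and radians):
On the way:
1. the amber blank is lifted off the worktop (height (world z) of amber_blank above 0.015 m), for 0.1 s.
At the end, for the whole second after the job is handed in: the amber blank rests flat on the jig's bed, its end within 12 mm of the end stop, its middle within 12 mm of the strip's centre line, within 10 degrees of the strip's direction, and the hold-down arm rests on it, raised by its thickness (joint 0.08 to 0.2 rad) (x of amber_blank in the frame of seat between -0.012 and 0.006 m and y of amber_blank in the frame of seat between -0.012 and 0.012 m and z of amber_blank in the frame of seat between -0.005 and 0.005 m and angle between the x axis of amber_blank and the x axis of jig, either way round below 0.175 rad and angle between amber_blank's own z axis and vertical below 0.1 rad and value of joint hold_down between 0.08 and 0.2 rad and linear speed of amber_blank below 0.02 m/s); the robot touches nothing.
It fails at once if the blue blank is moved by more than 25 mm (distance of blue_blank from where it was at the start of the episode above 0.025 m).
It fails at once if the green blank is moved by more than 25 mm (distance of green_blank from where it was at the start of the episode above 0.025 m).
It fails at once if the loupe is moved by more than 25 mm (distance of loupe from where it was at the start of the episode above 0.025 m).
It also fails if it takes over 40 s, if anything falls off the work surface, if the arm or the gripper's body presses on something with over 40 N, if the wrist force passes 120 N, or if a joint passes its speed limit or range.

ROBOT

A 6-joint arm with a two-finger parallel gripper is mounted at the origin on a cart in front of the work surface, level with it; the furniture and walls round the work are solid. World frame = base frame: x ahead of the robot, y to its left, z up, the work surface at z = 0. Lengths are in m, angles in degrees, forces in N, time in s.
With the tool pointing down it reaches from about 0.4 to 0.825 m from the base axis. Payload 7 kg.
Tool frame: the origin (TCP) lies at the very end of the fingers, on their centre line; the grasp point (between the pads) lies tcp_to_grasp behind it (tcp_to_grasp is the distance from the TCP to the grasp point, in m); x points along the fingers, y is the direction in which the jaws open and shut, and the axes are right-handed (so a half turn about x gives the same grasp; the last joint's range is limited). The gripper opens to 88 mm and grips with 3 to 60 N. Pads are 19 mm wide; open, the fingers measure 130 mm over their backs; the gripper's body (78 mm by 193 mm) begins 47 mm behind the grasp point.
Start: joints at [89.215, 20.546, 0.682, 0, -70.136, -16.507], TCP at [0.201, 0.644, 0.227] pointing down, gripper open.
Joint ranges: [-176.03, 176.03], [-82.01, 121.73], [-58.28, 71.71], [-173.87, 95.51], [-174.79, -0.11], [-173.66, 173.66]. Speed limits (degrees/s): [136.94, 136.94, 172.46, 180, 180, 180].

INTERFACE

Orientations are given as [roll, pitch, yaw] about the fixed x, y, z axes, in that order (R = Rz(yaw) Ry(pitch) Rx(roll)).
In Python, from plant import * gives the robot as it stands. The module is installed in compiled form; this text tells all that it offers.
- The arm moves only by the shell command python3 -m pendant 'ROWS'. ROWS is JSON, a list of rows, each an object with "claw": the finger opening in mm, from 0 to 87.6; "linear": the shift along the tool's x, y, z in mm, a list of three; "twist": the turn about the tool's x in rad. In form: [{"claw": claw, "linear": [tx, ty, tz], "twist": twist}, ...]. A call has exactly 10 rows; each row shifts and turns the commanded pose from where the row before left it, along the tool's axes as they then stand; what a row does not reach is not made up. A row lasts 1/12 s, in which the tool goes at most 41.7 mm and 7.16 degrees, less where a joint would pass 70% of its speed; a pose out of reach is approached as far as the arm can. A call with a gripper value outside its range is refused whole. The fingers move at their own pace and stop on an object; the grip force is fixed at half the most. Time passes only in rows, so rows that do not move let the fingers close, or fill a call up. It gives the time, the measured TCP pose, the force and the opening at its end, in the units of the state.
- get_obs(): the state, without advancing time (a new reading comes with each control period).
- snapshot(name): name is "scene" or "top" or "wrist"; returns (picture, depth): 420x560x3 uint8, red, green, blue; 420x560 float32, m along the optical axis (not along the pixel's ray), 0 where there is no reading.
- camera_params(name): a dict with "fx", "fy", "cx", "cy" (pixels), "rvec" (rotation vector, rad) and "tvec" (3), from world to camera coordinates, as OpenCV has them. Camera axes: x right, y down, z forward; pixel columns grow to the right and rows downward; lengths in m; the calibration is good to about 2 mm. A picture is of the moment at which its call begins: read the wrist's pose just before it. camera_params takes no time and is no camera call; for the wrist camera it gives the pose at the moment of the call.
- close_job(): hands the job in, once; it reports no verdict.
Trained networks look in the newest picture that a camera, given by its name, has taken for a name from the list of things; names that differ only in an ending like _2 or _b are one class to them, and where a whole thing is asked for, a point or a joint stands for the part that bears it (a point fixed in the world has none). Each returns a list of dicts, best first, with "confidence" (0 to 1); they miss things now and then, are a little off and sometimes report something else, mostly with a low value. They report only what shows in the picture. A call takes as long as a camera call.
- boxes_of(camera, target): "xy" ([column, row] in pixels, amid what is visible of it).
The state is a dict: "clock": time; "joint_pos": joint angles; "qvel": joint speeds; "tau": joint torques, N m; "tool_pos": TCP position; "orientation": TCP orientation; "force": force on the tool from outside, world axes, zero at the start; "moment": the same for the moment, N m; "opening": finger opening in m.
Only numpy, scipy, OpenCV 4.12 (cv2) and the standard library are available. Lean on these libraries where they do the work, as an engineer would, in place of code of your own. Each camera call takes 0.05 s, during which the arm holds its last target. There are 200 camera calls.

## Working session

There is one attempt and no reset: what is moved stays moved. The work goes in short steps, Python scripts to look and compute and a shell command to move; the robot and the scene stay as the last step left them, time stands still between calls to the robot, and variables do not carry over. Pictures are saved under pics/ and viewed, about 8 in all and at most 12, crops included, and the job is handed in when it is done.

```bash
mkdir -p pics; cat > h.py <<'E'
from plant import *
import numpy as np, cv2
def cloud(name):
    p=camera_params(name); im,d=snapshot(name)
    R,_=cv2.Rodrigues(np.array(p["rvec"],float)); t=np.array(p["tvec"],float).ravel()
    v,u=np.mgrid[:420,:560]
    c=np.stack([(u-p["cx"])/p["fx"]*d,(v-p["cy"])/p["fy"]*d,d],-1)
    w=(c-t)@R; w[d==0]=np.nan
    return im,w
def save(n,im): cv2.imwrite("pics/"+n+".png",im[...,::-1])
E
python3 - <<'E'
from h import *
o=get_obs(); print(o)
for n in("scene","top"):
    im,w=cloud(n); save(n+"0",im); np.save(n+"0.npy",w); np.save(n+"i.npy",im)
    for t in("amber_blank","blue_blank","green_blank","loupe","jig","nose"):
        for b in boxes_of(n,t)[:2]:
            c,r=map(int,b["xy"]); print(n,t,b["confidence"],c,r,w[r,c].round(3))
E
cd pics; python3 -c "
import cv2,numpy as np
cv2.imwrite('both.png',cv2.resize(np.hstack([cv2.imread('scene0.png'),cv2.imread('top0.png')]),(800,300)))"
```

```text
{'clock': 0.0, 'joint_pos': array([ 8.92155328e+01,  2.05913434e+01,  6.33607458e-01, -2.10761538e-02,
       -7.01340785e+01, -1.65064685e+01]), 'qvel': array([ 7.36639299e-02,  1.08397252e-02, -8.55157615e-05, -7.33119087e-03,
       -4.30429430e-03, -4.10253970e-03]), 'tau': array([ 8.45148634e-05, -5.82722747e+01,  2.93042600e+01,  6.99670047e+00,
        6.81356833e-03, -1.50049505e-04]), 'tool_pos': array([0.20050543, 0.64402655, 0.22561944]), 'orientation': array([  94.33080419,   89.90607149, -102.96730944]), 'force': array([-0.47346628, -0.4553693 , -0.98100119]), 'moment': array([ 0.04402038, -0.00190537,  0.00643016]), 'opening': 0.0877125540102792}
scene amber_blank 0.53 194 204 [0.551 0.159 0.014]
scene blue_blank 0.58 153 198 [0.51  0.266 0.014]
scene green_blank 0.86 217 225 [0.511 0.043 0.01 ]
scene loupe 0.67 405 291 [ 0.52  -0.434  0.022]
scene jig 0.57 323 230 [ 0.623 -0.182  0.025]
top amber_blank 0.55 206 214 [0.561 0.158 0.022]
top blue_blank 0.64 169 225 [0.527 0.272 0.017]
top green_blank 0.69 243 231 [0.51  0.044 0.013]
top loupe 0.41 389 229 [ 0.519 -0.408 -0.001]
top jig 0.79 309 184 [ 0.652 -0.158  0.048]
top nose 0.51 312 188 [ 0.641 -0.167  0.038]
```

View pics/top0.png

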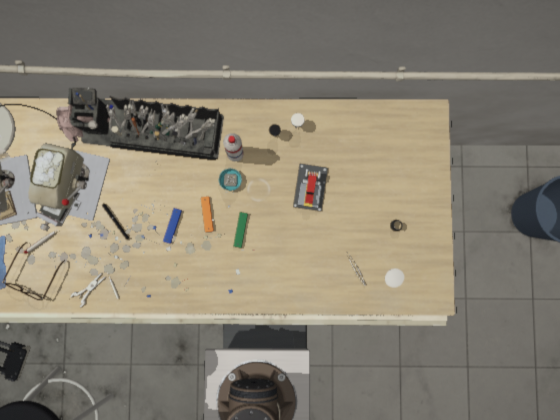

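View pics/scene0.png

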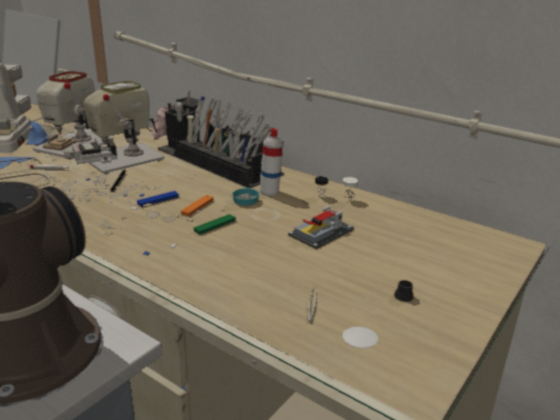

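The top view shows amber at (207,214), between blue (172,226) and green (241,230). The jig is at (311,187), with the yellow strip (its open front) facing the robot. I'll get rough poses from colour and depth, then refine them with the wrist camera.

```bash
cat >> h.py <<'E'
from scipy.spatial.transform import Rotation as Ro
def hsv(im): return cv2.cvtColor(im,cv2.COLOR_RGB2HSV).astype(int)
def box(pts):
    (c,s,a)=cv2.minAreaRect((pts[:,:2]*1000).astype(np.float32))
    if s[0]<s[1]: s=s[::-1]; a+=90
    return np.round(c,1),np.round(s,1),round((a+90)%180-90,1)
def near(w,x,y,r): return np.hypot(w[...,0]-x,w[...,1]-y)<r
def tool():
    o=get_obs(); M=Ro.from_euler('xyz',o['orientation'],degrees=True).as_matrix()
    return o,M
E
python3 - <<'E'
from h import *
o,M=tool(); print(M.round(3))
for n in("scene","top"):
    w=np.load(n+"0.npy"); im=np.load(n+"i.npy"); H=hsv(im)
    for nm,x,y,lo,hi in(("amber",.556,.158,8,18),("blue",.52,.27,105,130),("green",.51,.044,50,85)):
        m=near(w,x,y,.1)&(H[...,0]>=lo)&(H[...,0]<=hi)&(H[...,1]>(190 if nm=="amber" else 120))&(w[...,2]>.003)
        print(n,nm,m.sum(),box(w[m]),w[m].mean(0).round(4))
    j=near(w,.635,-.165,.12)&(w[...,2]>.005)
    print(n,"jig",j.sum(),box(w[j]),np.nanmax(w[j][:,2]))
    for nm,m in(("red",((H[...,0]<6)|(H[...,0]>174))&(H[...,1]>150)),("yel",(H[...,0]>20)&(H[...,0]<35)&(H[...,1]>150))):
        m=m&near(w,.635,-.165,.09)&(w[...,2]>.01); print(nm,m.sum(),w[m].mean(0).round(3), box(w[m]) if m.sum()>3 else 0)
p=camera_params("wrist");R,_=cv2.Rodrigues(np.array(p["rvec"]));C=-R.T@np.array(p["tvec"]).ravel();print("cam in tool",M.T@(C-o["tool_pos"]),"view in tool",M.T@R[2],p["fx"])
E
```

```text
[[-0.    -0.297 -0.955]
 [ 0.    -0.955  0.297]
 [-1.    -0.     0.   ]]
scene amber 120 (array([557.7, 152.5]), array([102.1,  22.2]), 8.1) [0.5501 0.1478 0.0113]
scene blue 214 (array([521.9, 262. ]), array([104.9,  31.3]), -21.0) [0.5226 0.2597 0.0118]
scene green 260 (array([511.5,  51.3]), array([105.8,  25.2]), -8.3) [0.5076 0.0486 0.012 ]
scene jig 1393 (array([ 617.1, -197.5]), array([207.6, 157. ]), -16.6) 0.05345449028303136
red 118 [ 0.645 -0.162  0.045] (array([ 636.5, -159.5]), array([92.4, 26.3]), -9.4)
yel 80 [ 0.616 -0.158  0.026] (array([ 621.8, -158.8]), array([56.9, 26.5]), -4.3)
top amber 0 (array([0., 0.]), array([0., 0.]), 0.0) [nan nan nan]
top blue 239 (array([525.4, 263.4]), array([104.2,  23.6]), -16.4) [0.5258 0.2632 0.0112]
top green 198 (array([513.9,  51.6]), array([100.7,  19.8]), -10.1) [0.5143 0.0518 0.0118]
top jig 1373 (array([ 633.9, -165.2]), array([233.8, 228.8]), 41.3) 0.05594999440611547
red 172 [ 0.64  -0.162  0.042] (array([ 637.1, -162.4]), array([81.9, 22.3]), -5.8)
yel 0 [nan nan nan] 0
cam in tool [-0.15823482 -0.00043353 -0.07759892] view in tool [9.56979412e-01 2.54961285e-04 2.90155717e-01] 319.2411895231685<stdin>:7: RuntimeWarning: Mean of empty slice.
  ret = um.true_divide(
<stdin>:11: RuntimeWarning: Mean of empty slice.
```

```bash
python3 -c "
from plant import *
print(tcp_to_grasp)"
python3 -m pendant '[{"claw":87,"linear":[0,23,-28],"twist":0},{"claw":87,"linear":[0,23,-28],"twist":0},{"claw":87,"linear":[0,23,-28],"twist":0},{"claw":87,"linear":[0,23,-28],"twist":0},{"claw":87,"linear":[0,23,-28],"twist":0},{"claw":87,"linear":[0,23,-28],"twist":0},{"claw":87,"linear":[0,23,-28],"twist":0},{"claw":87,"linear":[0,23,-28],"twist":0},{"claw":87,"linear":[0,23,-28],"twist":0},{"claw":87,"linear":[0,23,-28],"twist":0}]'
python3 -m pendant '[{"claw":50,"linear":[0,23,-28],"twist":0},{"claw":50,"linear":[0,23,-28],"twist":0},{"claw":50,"linear":[0,23,-28],"twist":0},{"claw":50,"linear":[0,23,-28],"twist":0},{"claw":50,"linear":[0,23,-28],"twist":0},{"claw":50,"linear":[0,0,0],"twist":-0.11},{"claw":50,"linear":[0,0,0],"twist":-0.11},{"claw":50,"linear":[0,0,0],"twist":-0.11},{"claw":50,"linear":[0,0,0],"twist":-0.11},{"claw":50,"linear":[0,0,0],"twist":0}]'
```

```text
0.0188
clock: 1.53
tool_pos: [0.4003, 0.3401, 0.227]
orientation: [-104.4, 89.9, 58.3]
force: [0.4, 0.7, 1.2]
opening: 0.0866
clock: 2.37
tool_pos: [0.4992, 0.19, 0.2267]
orientation: [-151.2, 90.0, 37.0]
force: [-0.1, 1.2, -1.4]
opening: 0.0502
```

```bash
cat >> h.py <<'E'
def look(n):
    im,w=cloud("wrist"); save(n,im); H=hsv(im)
    for nm,lo,hi in(("amber",8,18),("yel",20,34)):
        m=(H[...,0]>=lo)&(H[...,0]<=hi)&(H[...,1]>170)&(H[...,2]>80)&(w[...,2]>.006)
        k,l,s,_=cv2.connectedComponentsWithStats(m.astype(np.uint8)); 
        if k<2: continue
        i=1+s[1:,4].argmax(); q=w[l==i]
        t=q[q[:,2]>np.median(q[:,2])-.003]
        print(nm,s[i],box(t),"z",np.median(t[:,2]).round(4))
    return im,w
E
python3 - <<'E'
from h import *
o,M=tool(); print(o['tool_pos'],M.round(3))
im,w=look("w1")
print([ (b["xy"],b["confidence"]) for b in boxes_of("wrist","amber_blank")])
E
```

```text
[0.49921274 0.19002135 0.22669513] [[ 0.     0.142 -0.99 ]
 [ 0.    -0.99  -0.142]
 [-1.    -0.    -0.   ]]
amber [ 298   86   25   99 2183] (array([562. , 160.1]), array([108.6,  25.8]), 8.5) z 0.0119
[([306.8, 133.2], 0.73)]
```

View pics/w1.png

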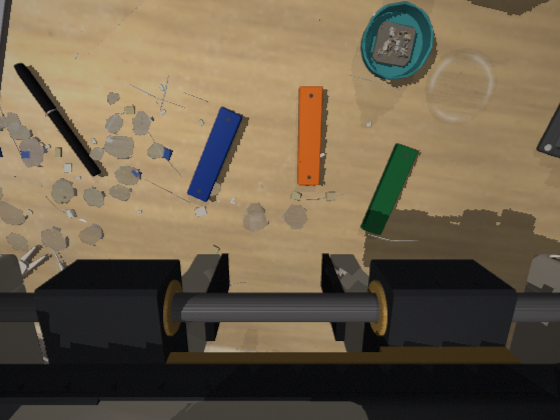

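The wrist view shows amber at (311,135), clear between blue (215,155) and green (390,190). Its fitted pose is (0.562, 0.160), yaw 8.5°. I'll grip about 41 mm towards the near end.

```bash

python3 -m pendant '[{"claw":50,"linear":[10,19.5,-8.5],"twist":0},{"claw":50,"linear":[20,19.5,-8.5],"twist":0},{"claw":50,"linear":[30,0,0],"twist":0},{"claw":50,"linear":[30,0,0],"twist":0},{"claw":50,"linear":[30,0,0],"twist":0},{"claw":50,"linear":[30,0,0],"twist":0},{"claw":50,"linear":[30,0,0],"twist":0},{"claw":50,"linear":[20,0,0],"twist":0},{"claw":50,"linear":[10,0,0],"twist":0},{"claw":50,"linear":[0,0,0],"twist":0}]'
python3 - <<'E'
from h import *
print(get_obs()['tool_pos']); look("w2")
E
```

```text
clock: 3.3
tool_pos: [0.5201, 0.1532, 0.0145]
orientation: [27.0, 89.8, -145.2]
force: [0.4, -0.8, 0.5]
opening: 0.0503
[0.52009279 0.15323381 0.01448014]
amber [  247    76    54   210 10278] (array([561.9, 159.8]), array([109.6,  25.9]), 8.2) z 0.012
```

View pics/w2.png

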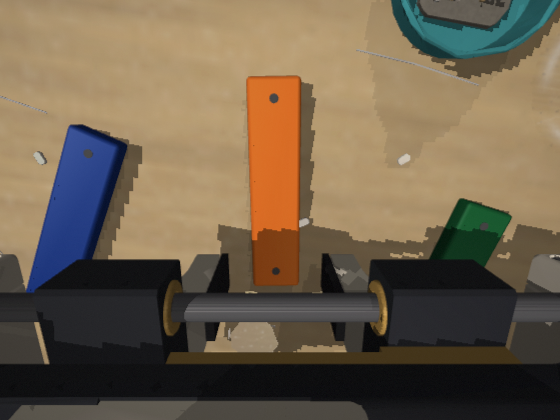

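Amber sits centred between the fingers at (276,180). I'll descend the last 11 mm, grip and lift.

```bash

python3 -m pendant '[{"claw":50,"linear":[6,0,0],"twist":0},{"claw":50,"linear":[5,0,0],"twist":0},{"claw":50,"linear":[0,0,0],"twist":0},{"claw":15,"linear":[0,0,0],"twist":0},{"claw":15,"linear":[0,0,0],"twist":0},{"claw":15,"linear":[0,0,0],"twist":0},{"claw":15,"linear":[0,0,0],"twist":0},{"claw":15,"linear":[0,0,0],"twist":0},{"claw":15,"linear":[0,0,0],"twist":0},{"claw":15,"linear":[0,0,0],"twist":0}]'
python3 -m pendant '[{"claw":15,"linear":[0,0,0],"twist":0},{"claw":15,"linear":[-5,0,0],"twist":0},{"claw":15,"linear":[-10,0,0],"twist":0},{"claw":15,"linear":[-15,0,0],"twist":0},{"claw":15,"linear":[-20,0,0],"twist":0},{"claw":15,"linear":[-20,0,0],"twist":0},{"claw":15,"linear":[-20,0,0],"twist":0},{"claw":15,"linear":[-10,0,0],"twist":0},{"claw":15,"linear":[0,0,0],"twist":0},{"claw":15,"linear":[0,0,0],"twist":0}]'
python3 - <<'E'
from h import *
o,M=tool();print(o['tool_pos'],M.round(3),o['opening']); look("w3")
E
```

```text
clock: 4.18
tool_pos: [0.5215, 0.154, 0.0059]
orientation: [-164.6, 90.0, 23.4]
force: [-1.0, -0.6, 4.6]
opening: 0.0251
clock: 5.02
tool_pos: [0.5213, 0.1541, 0.1059]
orientation: [-137.1, 89.9, 50.8]
force: [-0.4, 0.5, -1.7]
opening: 0.0258
[0.52129533 0.15406485 0.10590046] [[ 0.001  0.138 -0.99 ]
 [ 0.001 -0.99  -0.138]
 [-1.    -0.001 -0.001]] 0.02583884414490878
amber [  247    77    57   216 11073] (array([562.9, 160.5]), array([107.6,  25.7]), 7.7) z 0.1119
```

Amber is held, with a 25.8 mm opening and its underside 6 mm below the TCP. I'll move beside the jig, turning roughly to its yaw, to measure it.

```bash

python3 -m pendant '[{"claw":15,"linear":[-20,10,0],"twist":0},{"claw":15,"linear":[-20,20,0],"twist":0},{"claw":15,"linear":[-20,30,2],"twist":0},{"claw":15,"linear":[-15,30,2],"twist":0},{"claw":15,"linear":[0,35,2],"twist":0},{"claw":15,"linear":[0,35,2],"twist":0},{"claw":15,"linear":[0,35,2],"twist":0},{"claw":15,"linear":[0,25,2],"twist":0},{"claw":15,"linear":[0,10,0],"twist":0},{"claw":15,"linear":[0,0,0],"twist":0.06}]'
python3 -m pendant '[{"claw":15,"linear":[0,0,0],"twist":0.1},{"claw":15,"linear":[0,0,0],"twist":0.1},{"claw":15,"linear":[0,0,0],"twist":0},{"claw":15,"linear":[0,0,0],"twist":0},{"claw":15,"linear":[0,0,0],"twist":0},{"claw":15,"linear":[0,0,0],"twist":0},{"claw":15,"linear":[0,0,0],"twist":0},{"claw":15,"linear":[0,0,0],"twist":0},{"claw":15,"linear":[0,0,0],"twist":0},{"claw":15,"linear":[0,0,0],"twist":0}]'
python3 - <<'E'
from h import *
o,M=tool();print(o['tool_pos'],M.round(3),o['opening']); im,w=look("w4"); np.save("w4.npy",w)
H=hsv(im)
z=w[...,2]
m=near(w,.63,-.16,.12)&(z>.003)&(z<.055)
print("all",m.sum(),box(w[m]))
for a,b in((.005,.011),(.021,.0275),(.0275,.05)):
    q=m&(z>a)&(z<b); print(a,q.sum(),box(w[q]))
r=m&((H[...,0]<6)|(H[...,0]>174))&(H[...,1]>150); print("red",box(w[r]))
E
```

```text
clock: 5.9
tool_pos: [0.5404, -0.0777, 0.1789]
orientation: [5.8, 89.8, -169.9]
force: [-0.0, -0.6, -0.8]
opening: 0.0251
clock: 6.73
tool_pos: [0.5411, -0.0755, 0.1806]
orientation: [-158.1, 90.0, 14.9]
force: [-0.2, 0.1, -0.9]
opening: 0.0252
[ 0.54114489 -0.07550289  0.18062237] [[ 0.    -0.121 -0.993]
 [ 0.    -0.993  0.121]
 [-1.    -0.    -0.   ]] 0.025201303747539247
amber [  247    77    57   216 11091] (array([582.6, -80.1]), array([108. ,  25.7]), -7.1) z 0.1865
yel [336  66  26  78 342] (array([ 621.4, -156.7]), array([67.8, 24.3]), -7.8) z 0.0244
all 13939 (array([ 637.5, -145. ]), array([193.5, 179.4]), -45.2)
0.005 5542 (array([ 645.7, -160.2]), array([135. ,  90.2]), -8.5)
0.021 3310 (array([ 641.3, -159.6]), array([108.1,  64.2]), -8.4)
0.0275 4829 (array([ 644.3, -160.4]), array([103. ,  52.4]), -8.2)
red (array([ 638.9, -164.6]), array([93.2, 34.5]), -8.5)
```

View pics/w4.png

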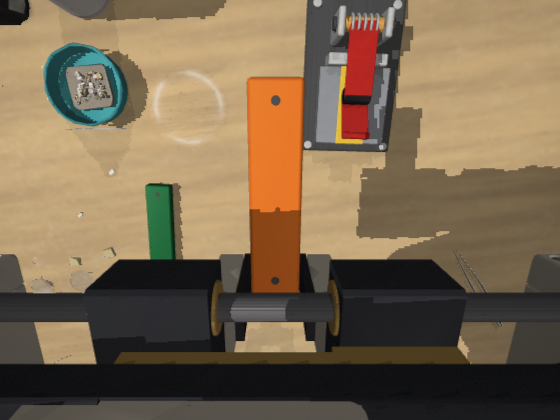

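The jig's foot fit and yellow strip fit agree: origin (0.6214, -0.1566), yaw -8.4°. In the picture the jig is at (355,80), with the red arm pointing down towards the open front. Next I'll line the blank up in front of it, tip at jig x = -50 mm.

```bash

python3 -m pendant '[{"claw":15,"linear":[0,0,0],"twist":0.025},{"claw":15,"linear":[0,14,11],"twist":0},{"claw":15,"linear":[0,20,16],"twist":0},{"claw":15,"linear":[0,20,16],"twist":0},{"claw":15,"linear":[0,15,12.5],"twist":0},{"claw":15,"linear":[15,0,0],"twist":0},{"claw":15,"linear":[25,0,0],"twist":0},{"claw":15,"linear":[25,0,0],"twist":0},{"claw":15,"linear":[25,0,0],"twist":0},{"claw":15,"linear":[0,0,0],"twist":0}]'
cat >> h.py <<'E'
O=np.array([621.4,-156.6])/1e3; A=np.radians(-8.4); e=np.array([np.cos(A),np.sin(A)]); f=np.array([-e[1],e[0]])
def rep(n):
    im,w=cloud("wrist"); save(n,im); H=hsv(im); o,M=tool()
    J=lambda p:((p-O)@np.stack([e,f],1)*1e3).round(1)
    print("tcp jig",J(o['tool_pos'][:2]),"z",o['tool_pos'][2].round(4),"yaw err",(np.degrees(np.arctan2(-M[1,2],-M[0,2]))+8.4).round(2),"F",o['force'].round(1),o['opening'].round(4),o['clock'])
    m=(H[...,0]>=8)&(H[...,0]<=18)&(H[...,1]>170)&(H[...,2]>80)&(w[...,2]>.006)
    k,l,s,_=cv2.connectedComponentsWithStats(m.astype(np.uint8)); i=1+s[1:,4].argmax(); q=w[l==i]; t=q[q[:,2]>np.median(q[:,2])-.004]
    c,sz,a=box(t); j=J(t[:,:2]); P=np.linalg.lstsq(np.c_[j,np.ones(len(j))],t[:,2]*1e3,rcond=None)[0]
    print("blank",J(c/1e3),sz,"yaw err",round(a+8.4,1),"slope deg",np.degrees(P[:2]).round(2),"x range",np.percentile(j[:,0],[.5,99.5]),"z at ends",(P[0]*j[:,0].min()+P[2]).round(1),(P[0]*j[:,0].max()+P[2]).round(1))
    return im,w
E
python3 -c "
from h import *
rep('w5')"
```

```text
clock: 7.62
tool_pos: [0.4727, -0.136, 0.0867]
orientation: [6.3, 89.6, 177.8]
force: [-1.2, -0.2, -0.8]
opening: 0.0253Traceback (most recent call last):
  File "<string>", line 3, in <module>
    rep('w5')
    ~~~^^^^^^
  File "h.py", line 35, in rep
    print("tcp jig",J(o['tool_pos'][:2]),"z",o['tool_pos'][2].round(4),"yaw err",(np.degrees(np.arctan2(-M[1,2],-M[0,2]))+8.4).round(2),"F",o['force'].round(1),o['opening'].round(4),o['clock'])
                                                                                                                                                                ^^^^^^^^^^^^^^^^^^
AttributeError: 'float' object has no attribute 'round'
```

```bash
sed -i "s/o\['opening'\].round(4)/round(o['opening'],4)/" h.py
python3 -m pendant '[{"claw":15,"linear":[15,0,0],"twist":0},{"claw":15,"linear":[15,0,0],"twist":0},{"claw":15,"linear":[12,0,0],"twist":0},{"claw":15,"linear":[8,0,0],"twist":0},{"claw":15,"linear":[4,0,0],"twist":0},{"claw":15,"linear":[0,0,0],"twist":0},{"claw":15,"linear":[0,0,0],"twist":0},{"claw":15,"linear":[0,0,0],"twist":0},{"claw":15,"linear":[0,0,0],"twist":0},{"claw":15,"linear":[0,0,0],"twist":0}]'
python3 -c "
from h import *
rep('w5')"
```

```text
clock: 8.5
tool_pos: [0.4765, -0.1356, 0.0371]
orientation: [-169.5, 89.9, 2.1]
force: [-0.7, -0.1, 0.5]
opening: 0.0255
tcp jig [-146.5   -0.5] z 0.037 yaw err -0.01 F [ 0.4  0.  -1.3] 0.0259 8.55
blank [-104.6    0. ] [107.6  25.8] yaw err -0.1 slope deg [-0.22  0.36] x range [-157.1525  -51.3   ] z at ends 43.3 42.9
```

View pics/w5.png

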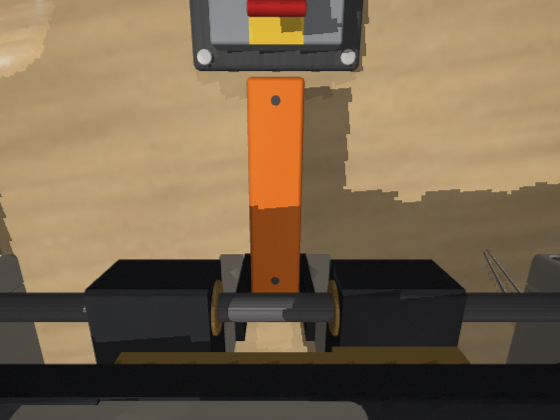

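The blank is centred on the yellow strip at (277,30) and straight to within 0.1°. I'll lower it 5.5 mm and start in over the bed edge.

```bash

python3 -m pendant '[{"claw":15,"linear":[3,0,0],"twist":0},{"claw":15,"linear":[2.5,0,0],"twist":0},{"claw":15,"linear":[0,0,0],"twist":0},{"claw":15,"linear":[0,0,-7],"twist":0},{"claw":15,"linear":[0,0,-8],"twist":0},{"claw":15,"linear":[0,0,-7],"twist":0},{"claw":15,"linear":[0,0,0],"twist":0},{"claw":15,"linear":[0,0,0],"twist":0},{"claw":15,"linear":[0,0,0],"twist":0},{"claw":15,"linear":[0,0,0],"twist":0}]'
python3 -c "
from h import *
rep('w6')"
```

```text
clock: 9.38
tool_pos: [0.4975, -0.1389, 0.0309]
orientation: [3.3, 90.0, 174.9]
force: [0.5, -0.2, -0.2]
opening: 0.0253
tcp jig [-125.1   -0.6] z 0.031 yaw err -0.02 F [ 0.1 -0.4 -0.8] 0.0257 9.4333
blank [-83.4  -0.2] [108.  26.] yaw err -0.1 slope deg [-0.31  0.29] x range [-135.8  -30. ] z at ends 37.1 36.6
```

```bash

python3 -m pendant '[{"claw":15,"linear":[0.5,0,-5],"twist":0},{"claw":15,"linear":[0,0,-5],"twist":0},{"claw":15,"linear":[0,0,-5],"twist":0},{"claw":15,"linear":[0,0,-5],"twist":0},{"claw":15,"linear":[0,0,-5],"twist":0},{"claw":15,"linear":[0,0,-5],"twist":0},{"claw":15,"linear":[0,0,-5],"twist":0},{"claw":15,"linear":[0,0,-5],"twist":0},{"claw":15,"linear":[0,0,0],"twist":0},{"claw":15,"linear":[0,0,0],"twist":0}]'
python3 -c "
from h import *
rep('w7')"
```

```text
clock: 10.27
tool_pos: [0.5377, -0.1449, 0.0304]
orientation: [137.6, 90.0, -50.9]
force: [-0.7, -0.8, -1.2]
opening: 0.0255
tcp jig [-84.4  -0.6] z 0.0305 yaw err -0.02 F [-1.6 -0.3 -0.5] 0.0258 10.3167
blank [-63.1  -0.1] [66.4 25.9] yaw err -0.3 slope deg [-0.32  0.26] x range [-95.6 -30.2] z at ends 36.6 36.2
```

View pics/w7.png

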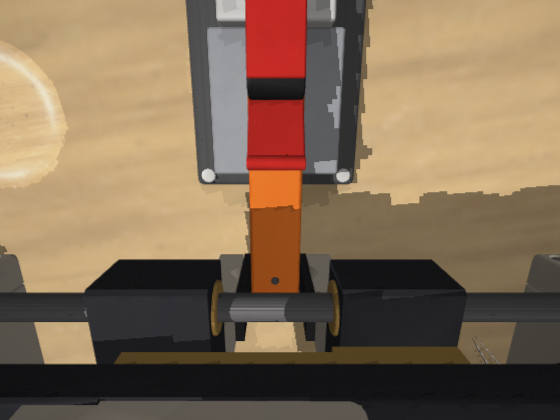

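The blank is under the lip at (277,165) and straight, with about 21 mm left to the stop.

```bash

python3 -m pendant '[{"claw":15,"linear":[0,0,-3],"twist":0},{"claw":15,"linear":[0,0,-3],"twist":0},{"claw":15,"linear":[0,0,-3],"twist":0},{"claw":15,"linear":[0,0,-3],"twist":0},{"claw":15,"linear":[0,0,-3],"twist":0},{"claw":15,"linear":[0,0,-2],"twist":0},{"claw":15,"linear":[0,0,-2],"twist":0},{"claw":15,"linear":[0,0,-1],"twist":0},{"claw":15,"linear":[0,0,0],"twist":0},{"claw":15,"linear":[0,0,0],"twist":0}]'
python3 -c "
from h import *
rep('w8')"
```

```text
clock: 11.15
tool_pos: [0.5577, -0.1477, 0.0306]
orientation: [-175.1, 90.0, -3.5]
force: [-0.7, 0.0, -0.9]
opening: 0.0255
tcp jig [-64.3  -0.5] z 0.0307 yaw err -0.0 F [-0.2 -0.9 -1.1] 0.0255 11.2
blank [-54.8   0.1] [43.7 25.7] yaw err -0.5 slope deg [-0.41  0.17] x range [-75.6 -33.5] z at ends 36.8 36.5
```

```bash

python3 -m pendant '[{"claw":30,"linear":[0,0,0],"twist":0},{"claw":40,"linear":[0,0,0],"twist":0},{"claw":50,"linear":[0,0,0],"twist":0},{"claw":50,"linear":[0,0,0],"twist":0},{"claw":50,"linear":[0,0,0],"twist":0},{"claw":50,"linear":[0,0,0],"twist":0},{"claw":50,"linear":[-5,0,0],"twist":0},{"claw":50,"linear":[-10,0,0],"twist":0},{"claw":50,"linear":[-15,0,0],"twist":0},{"claw":50,"linear":[-20,0,0],"twist":0}]'
python3 -m pendant '[{"claw":50,"linear":[-20,0,10],"twist":0},{"claw":50,"linear":[-20,0,10],"twist":0},{"claw":50,"linear":[-20,0,10],"twist":0},{"claw":50,"linear":[-20,0,10],"twist":0},{"claw":50,"linear":[-15,0,5],"twist":0},{"claw":50,"linear":[-10,0,0],"twist":0},{"claw":50,"linear":[0,0,0],"twist":0},{"claw":50,"linear":[0,0,0],"twist":0},{"claw":50,"linear":[0,0,0],"twist":0},{"claw":50,"linear":[0,0,0],"twist":0}]'
python3 - <<'E'
from h import *
im,w=rep('w9'); np.save('w9.npy',w)
H=hsv(im); d=(w[...,:2]-O); x=d@e*1e3; y=d@f*1e3; z=w[...,2]*1e3
r=((H[...,0]<6)|(H[...,0]>174))&(H[...,1]>150)&(abs(y)<9)&(z>28)&(z<75)
for a in range(-36,60,8):
    q=r&(x>a)&(x<a+8)
    if q.sum()>3: print(a+4,q.sum(),np.median(z[q]).round(1))
E
```

```text
clock: 12.03
tool_pos: [0.5565, -0.1477, 0.0809]
orientation: [10.4, 89.9, -178.0]
force: [0.4, 0.5, -0.4]
opening: 0.0499
clock: 12.87
tool_pos: [0.5123, -0.1411, 0.1844]
orientation: [8.3, 89.9, 179.8]
force: [0.0, 0.0, -1.1]
opening: 0.05
tcp jig [-110.1   -0.6] z 0.1844 yaw err -0.02 F [-0.2 -0.6 -0.6] 0.0496 12.9167
blank [-52.4   0.1] [51.5 25.5] yaw err 0.4 slope deg [0.03 0.41] x range [-78.  -26.7] z at ends 35.9 36.0
-24 176 60.4
-16 210 53.4
-8 197 48.6
0 138 44.5
8 105 50.6
16 224 50.0
24 233 49.1
32 226 47.9
40 237 47.0
48 238 46.1
56 221 45.1
```

View pics/w9.png

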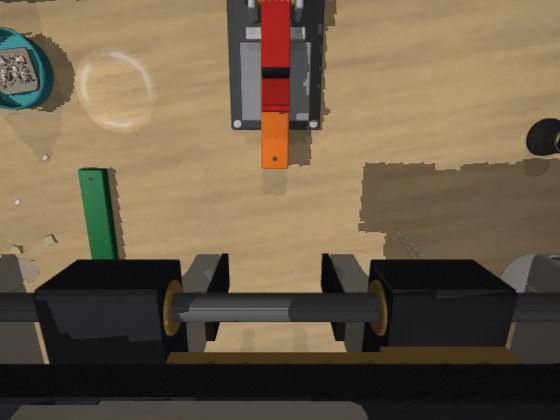

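Amber lies at (275,140) under the red arm, with its outer end at jig x = -78 mm, so the seat offset is about -2 mm. It is flat and straight, and the arm is tilted about 0.12 rad. The gripper is clear, so I'm handing in.

```bash
python3 -c "
from plant import *
print(close_job())"
```

```text
the job is handed in; nothing more can be done
None
```

The amber blank is loaded in the jig and the job is handed in, after about 13 s on the robot's clock. I gripped it near its outer end, lifted it about 100 mm, pushed it in under the red arm and along the strip, let go and backed off upward.

| Last check from the wrist camera | Measured | Allowed |
|---|---|---|
| Distance from the fully home position | about -2 mm | -12 to +6 mm |
| Off the strip's centre line | 0.1 mm | ±12 mm |
| Out of line with the strip | 0.4° | 10° |
| Tilt | about 0.4° | about 5.7° |
| Top of blank above the worktop | 36 mm | should be 36 mm |
| Hold-down arm angle (from the arm's top slope) | about 0.12 rad | 0.08 to 0.2 rad |

- **End stop:** I stopped short on purpose, so the blank is about 2 mm from the stop rather than touching it.
- **Arm angle:** the 0.12 rad assumes the arm's top is level at rest, because I had no direct joint reading.
- **Bystanders:** I never touched the blue and green blanks or the loupe. The green blank and loupe are in the last view, but I did not re-measure any of the three.
- **Disagreements:** the first rough colour fits were several mm and up to about 4° off, with no amber or yellow found in the top view. I used the wrist measurements instead, where two separate fits of the jig agreed to 0.1 mm. No check failed.

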